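# Paddle board from under the notebooks for a lens photo

### The job

We are about to photograph the camera lens on the wooden paddle board. Draw the board out from under the two notebooks, leaving them in the tray with the lens still standing on top, and lay it flat on the white sheet, its blade in the middle of the sheet and square to it. Then take the lens from the notebooks and stand it upright in the middle of the board's blade; set things down rather than dropping them, and leave the notebooks in their tray and the other desk things alone.

Things in the scene. Friction and masses are not known exactly. Their poses are not given: they have to be found in the camera images.
- tray: Dark steel letter tray, fixed to the desk, 220 (x) x 158 (y) x 42 mm high, floor 5 mm and walls 4 mm thick. Origin: centre of its underside on the desk. Its -y side is the front, which has a cut-out 154 mm wide down to the floor with a 33 mm wide, 42 mm high wall left at each corner; these corner walls keep the notebooks back when the board is drawn out straight along the tray's -y.
- board_blade (a point): Centre (half-way up) of the blade of the dark wooden paddle board, about 0.13 kg, 12 mm thick all over. The blade is 130 (x) x 115 (y) mm; a straight handle 40 mm wide and 85 mm long runs from its edge at y = -57.5 to y = -142.5 mm. It lies on the tray floor under both notebooks, its handle sticking out about 74 mm in front of the tray, 5 mm above the desk. Axes: -y along the handle, z up.
- board_handle (a point): Point on the handle's centre line to grip, half-way up its thickness, 110 mm from the blade's centre (same axes as board_blade); the handle is 40 mm wide across x.
- book_low_center (a point): Centre of the lower notebook, dark cover, 200 (x) x 140 (y) x 18 mm, about 0.25 kg, lying on the board in the tray. When the board is drawn out it drops 12 mm, rear edge first, to the tray floor. z up.
- book_top_center (a point): Centre of the upper notebook, grey cover, 200 x 140 x 16 mm, about 0.2 kg, lying on the lower one. z up.
- lens_center (a point): Centre (half-way up) of the camera lens, a black cylinder of diameter 56 mm and height 80 mm, about 0.3 kg, standing upright and loose on the upper notebook. z along its axis, up at the start.
- sheet: White square plastic sheet, 200 x 200 x 3 mm, fixed to the desk. Origin: centre of its underside on the desk; x and y along its edges.
- pen_pot: Clear round pot with pens, 72 mm across, 150 mm high; bystander. Origin: centre of its underside.
- mini_tripod: Black three-legged mini tripod with a small square light, 100 mm across, 170 mm high; bystander. Origin: between its feet on the desk.
- phone_stand: Green plastic phone stand, 75 x 65 x 82 mm; bystander. Origin: centre of its underside.
There are look-alikes about, which are no part of the job. Of the things shaped like the part that bears lens_center, the black one is meant. Leave any red or yellow look-alike of the part that bears book_top_center alone.

How it is judged:
On the way, in this order (a step that is already met when the one before it is completed fails the run):
1. the board is drawn wholly clear of the tray while the notebooks stay in it, lying flat, and the lens still stands on them, untouched (horizontal distance between board_blade and tray above 0.14 m and horizontal distance between each of book_low_center, book_top_center and tray below 0.025 m and angle between each of book_low_center, book_top_center's own z axis and vertical below 0.08 rad and height (world z) of book_low_center below 0.021 m and height (world z) of book_top_center below 0.039 m and distance of lens_center from where it was at the start of the episode below 0.06 m and angle between lens_center's own z axis and vertical below 0.15 rad and height (world z) of lens_center above 0.066 m and contact force between the fingers and lens below 0.1 N), for 0.2 s.
2. the board lies released on the sheet, blade centred and square, with the lens still standing on the notebooks (horizontal distance between board_blade and sheet below 0.03 m and (angle between the y axis of board_blade and the y axis of sheet, either way round below 0.2 rad or angle between the y axis of board_blade and the y axis of sheet, either way round above 1.3708 rad) and height (world z) of board_blade below 0.013 m and angle between board_blade's own z axis and vertical below 0.06 rad and contact force between the fingers and board below 0.1 N and distance of lens_center from where it was at the start of the episode below 0.06 m and angle between lens_center's own z axis and vertical below 0.15 rad and height (world z) of lens_center above 0.066 m and contact force between the fingers and lens below 0.1 N and linear speed of board below 0.02 m/s), for 0.2 s.
At the end, for the whole second after the job is handed in: Board flat on the sheet, blade within 30 mm of its centre, square within 0.2 rad (any quarter turn); lens upright (0.08 rad) on the blade within 25 mm of its centre; both notebooks flat (0.08 rad) in the tray, in order, within 25 mm of its centre; all released and at rest (horizontal distance between board_blade and sheet below 0.03 m and (angle between the y axis of board_blade and the y axis of sheet, either way round below 0.2 rad or angle between the y axis of board_blade and the y axis of sheet, either way round above 1.3708 rad) and height (world z) of board_blade below 0.013 m and angle between board_blade's own z axis and vertical below 0.06 rad and contact force between the fingers and board below 0.1 N and horizontal distance between lens_center and board_blade below 0.025 m and angle between each of lens_center, book_low_center, book_top_center's own z axis and vertical below 0.08 rad and height (world z) of lens_center between 0.05 and 0.061 m and contact force between the fingers and lens below 0.1 N and linear speed of each of lens, board below 0.02 m/s and horizontal distance between each of book_low_center, book_top_center and tray below 0.025 m and height (world z) of book_low_center below 0.021 m and height (world z) of book_top_center below 0.039 m); the robot touches nothing.
It fails at once if the lens tips over (leans more than 0.6 rad) (angle between lens_center's own z axis and vertical above 0.6 rad).
It fails at once if a notebook is lifted or shifted more than 50 mm (distance of any of book_low_center, book_top_center from where it was at the start of the episode above 0.05 m).
It fails at once if the lens is dropped at the sheet: free of the fingers more than 20 mm above its standing height (horizontal distance between lens_center and sheet below 0.13 m and height (world z) of lens_center above 0.076 m and contact force between the fingers and lens below 0.05 N).
It fails at once if the board is dropped at the sheet: free of the fingers more than 20 mm above its resting height (horizontal distance between board_blade and sheet below 0.13 m and height (world z) of board_blade above 0.03 m and contact force between the fingers and board below 0.05 N).
It fails at once if a bystander is shifted more than 40 mm or tipped (distance of any of pen_pot, mini_tripod, phone_stand from where it was at the start of the episode above 0.04 m or angle between any of pen_pot, mini_tripod, phone_stand's own z axis and vertical above 0.4 rad).
It also fails if it takes over 67 s, if anything falls off the work surface, if the arm or the gripper's body presses on something with over 40 N, if the wrist force passes 120 N, or if a joint passes its speed limit or range.

### The arm

A 7-joint arm with a two-finger parallel gripper is mounted at the origin on the work surface. World frame = base frame: x ahead of the robot, y to its left, z up, the work surface at z = 0. Lengths are in m, angles in rad, forces in N, time in s.
With the tool pointing down it reaches from about 0.4 to 0.85 m from the base axis. Payload 10.4 kg.
Tool frame: the origin (TCP) lies between the finger pads; the fingertips stand 22 mm ahead of it and the grasp point (between the pads) lies 3 mm ahead of it (r.nose_length is the distance from the TCP to the fingertips, in m); z points along the fingers, y is the line along which they close (so a half turn about z gives the same grasp; the last joint's range is limited). The gripper opens to 87 mm and grips with 3 to 60 N. Pads are 19 mm wide; open, the fingers measure 117 mm over their backs; the gripper's body (75 mm by 190 mm) begins 51 mm behind the grasp point.
Start: joints at [1.136, 0.332, -0.065, 1.46, 0.022, 1.35, -0.088], TCP at [0.25, -0.573, 0.245] pointing down, gripper open.
Joint ranges: [-2.6, 2.6], [-0.5, 2.12], [-1.47, 1.34], [0.16, 2.42], [-1.27, 4.41], [0.06, 2.06], [-2.6, 2.6]. Speed limits (rad/s): [2.22, 2.22, 2.79, 2.79, 3.14, 3.14, 3.14].

### API

Orientations are given as a unit quaternion [x, y, z, w].
In Python, from bench import readout, cams, r gives the robot as it stands. The module is installed in compiled form; this text tells all that it offers.
- The arm moves only by the tool step_arm, never from a script. Its argument "deltas" is a list that holds one entry, the list of rows, each a list of 7 numbers: the turn, a rotation vector about the tool's x, y, z in rad, then the shift along the tool's x, y, z in m, then the opening in per cent of the stroke, from 0 (shut) to 100 (fully open). A call has 1 to 20 rows; each row is the pose to reach, as a shift and turn from the pose commanded when the call began, along the tool's axes at that moment; what a row does not reach only later rows make up. A row lasts 1/8 s, in which the tool goes at most 62.5 mm and 10.7 degrees, less where a joint would pass 70% of its speed; a pose out of reach is approached as far as the arm can. A call with a gripper value outside its range is refused whole. The fingers move at their own pace and stop on an object; "squeeze" is the grip in N (left out, the last holds). Time passes only in rows, so rows that repeat a pose let the fingers close. It gives the time, the measured TCP pose, the force, the opening and the grip force at its end, in the units of the state.
- readout.read_state(): the state, without advancing time (a new reading comes with each control period).
- cams.camera(name): name is "side" or "top" or "wrist"; returns a dict with "img" (384x512x3 uint8, red, green, blue), "fx", "fy", "cx", "cy" (pixels), "k1" (the pictures are not rectified: a ray, as slopes to the right and down, at radius r is drawn at 1 + k1 r^2 times it, then the intrinsics apply), "origin" and "rotation" of the camera in the world; the wrist camera has in their place "T_tool_cam" (4x4, takes a point from camera to tool coordinates, whose origin is the TCP and whose axes are the flange's). Camera axes: x right, y up, looking along -z (the intrinsics and any distortion apply to the point x, -y, -z); pixel columns grow to the right and rows downward; lengths in m; the calibration is good to about 2 mm. A picture is of the moment at which its call begins: read the wrist's pose just before it. There is no depth.
- r.close_job(): hands the job in; it is judged then, once.
The state is a dict: "time": time; "joint_positions": joint angles; "joint_vel": joint speeds; "joint_torque": joint torques, N m; "ee_pos": TCP position; "eef_rot": TCP orientation; "ft_force": force on the tool from outside, world axes, zero at the start; "torque": the same for the moment, N m; "width": finger opening in m; "grip_force": force on a finger pad.
Only numpy, scipy, OpenCV 4.12 (cv2) and the standard library are available. Lean on these libraries where they do the work, as an engineer would, in place of code of your own. Each camera call takes 0.05 s, during which the arm holds its last target. There are 200 camera calls.

## Working session

There is one attempt and no reset: what is moved stays moved. The work goes in short steps, Python scripts to look and compute and a tool call to move; the robot and the scene stay as the last step left them, time stands still between calls to the robot, and variables do not carry over. Pictures are saved under pics/ and viewed, at most 12 in all, crops included, and the job is handed in when it is done.

Besides the shell and the picture viewer there is one more tool, called after "Request:" by a JSON object that holds its "op" and its "data", one argument or row to a line. step_arm: Moves the arm, as the interface text tells. Its arguments: {"type":"object","properties":{"deltas":{"type":"array"},"squeeze":{"type":"number"}},"required":["deltas"]}

```bash
mkdir -p pics; cat > h.py <<'E'
import numpy as np, cv2
from bench import readout, cams, r
from scipy.spatial.transform import Rotation as R
def shot(name, fn=None):
    s=readout.read_state(); c=cams.camera(name)
    if name=="wrist":
        T=np.eye(4); T[:3,:3]=R.from_quat(s["eef_rot"]).as_matrix(); T[:3,3]=s["ee_pos"]
        T=T@np.array(c["T_tool_cam"]); c["origin"]=T[:3,3]; c["rotation"]=T[:3,:3]
    c["origin"]=np.array(c["origin"]); c["rotation"]=np.array(c["rotation"])
    if fn: cv2.imwrite("pics/"+fn, c["img"][:,:,::-1])
    return c
def rays(c,uv):
    K=np.array([[c["fx"],0,c["cx"]],[0,c["fy"],c["cy"]],[0,0,1.]])
    p=cv2.undistortPoints(np.float64(uv).reshape(-1,1,2),K,np.array([c["k1"],0,0,0.])).reshape(-1,2)
    d=np.c_[p[:,0],-p[:,1],-np.ones(len(p))]
    return d@c["rotation"].T
def plane(c,uv,z):
    d=rays(c,uv); o=c["origin"]; return o+d*((z-o[2])/d[:,2])[:,None]
def proj(c,P):
    q=(np.atleast_2d(P)-c["origin"])@c["rotation"]; p=np.c_[q[:,0],-q[:,1]]/-q[:,2:]
    p=p*(1+c["k1"]*(p**2).sum(1))[:,None]; return p*[c["fx"],c["fy"]]+[c["cx"],c["cy"]]
E
python3 - <<'E'
from h import *
a=shot("top"); b=shot("side")
for n,c in(("top",a),("side",b)): print(n,c["origin"],c["rotation"].round(3).tolist(),c["fx"],c["k1"])
cv2.imwrite("pics/a_top.png",cv2.resize(a["img"][:,:,::-1],(800,600)))
cv2.imwrite("pics/a_side.png",cv2.resize(b["img"][:,:,::-1],(800,600)))
np.savez("a.npz",top=a["img"],side=b["img"])
print(readout.read_state())
E
```

```text
top [0.3393279  0.0972273  1.22609767] [0.052, -0.058, -0.7, 0.71] 359.25013013999586 0.0017714124910893573
side [ 0.46205681 -0.56030695  0.88548659] [0.339, -0.019, -0.04, 0.94] 410.9210956627663 -0.05665338272328885
{'time': 0.1, 'joint_positions': array([ 1.13639268,  0.33283609, -0.06466056,  1.46084696,  0.02162425,
        1.34987659, -0.08849928]), 'joint_vel': array([ 0.00202595, -0.00241957,  0.00186904, -0.00043923, -0.00045061,
        0.00171768,  0.0004789 ]), 'joint_torque': array([ 6.46110930e-04, -6.24551797e+01,  2.40874017e-02, -3.90722036e+01,
       -6.14901306e-02,  3.66022624e-02,  7.37413620e-05]), 'ee_pos': array([ 0.25001181, -0.57248272,  0.24382121]), 'eef_rot': array([ 9.78878057e-01,  2.04443990e-01, -1.74624906e-04, -6.11212739e-04]), 'ft_force': array([-0.03682295,  0.43185142, -0.14708755]), 'torque': array([0.00875069, 0.03305213, 0.00712297]), 'grip_force': 0.0, 'width': 0.08732332732949143}
```

```bash
sed -i 's|c\["rotation"\]=np.array(c\["rotation"\])|q=np.array(c["rotation"]); c["rotation"]=R.from_quat(q).as_matrix() if q.shape==(4,) else q|' h.py; ls
```

```text
a.npz
h.py
pics
```

View pics/a_top.png

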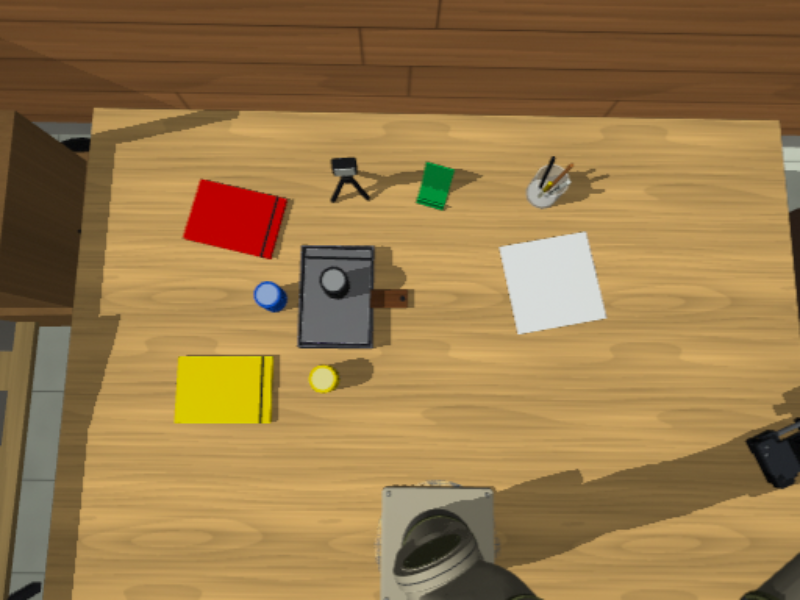

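View pics/a_side.png

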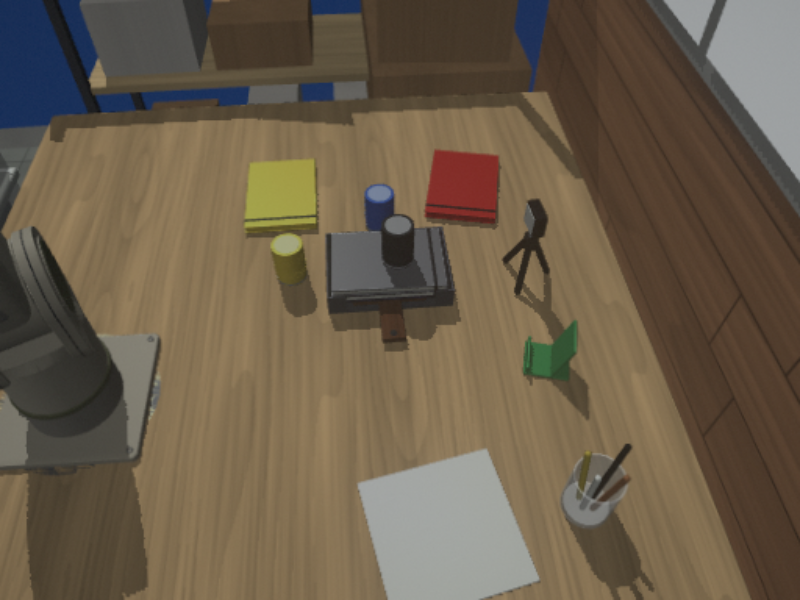

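The top picture (800x600) shows these items:
- **Lens-shaped:** black (334,281) on the grey notebook, blue (270,295) and yellow (323,378). The black one is meant.
- **Notebooks:** grey in the tray (336,298), red (236,219) and yellow (223,389). The grey one is meant.
- **Handle:** (392,298), pointing to world -y.
- **Sheet:** (553,283).

Next I'll measure these and check the choice in a close crop.

```bash
cat > m.py <<'E'
from h import *
def blob(mask,near,f=1):
    n,l,st,ce=cv2.connectedComponentsWithStats(mask.astype(np.uint8),connectivity=4)
    ok=[i for i in range(1,n) if st[i,4]>30]
    i=min(ok,key=lambda i:np.hypot(*(ce[i]-near))); m=(l==i).astype(np.uint8)
    return m,max(cv2.findContours(m,0,cv2.CHAIN_APPROX_NONE)[0],key=len)[:,0],st[i],ce[i]
def rect(c,cnt,z):
    P=plane(c,cnt,z)[:,:2]; return cv2.minAreaRect((P*1000).astype(np.float32))
E
python3 - <<'E'
from m import *
a=shot("top"); im=a["img"]; hsv=cv2.cvtColor(im,cv2.COLOR_RGB2HSV); s=512/800
H,S,V=[hsv[:,:,i].astype(int) for i in range(3)]
print("origin",a["origin"])
for n,p in (("handle",(392,298)),("wood",(450,350)),("sheet",(553,283)),("lens",(334,283)),("book",(320,320)),("traywall",(372,330))):
    u=int(p[0]*s),int(p[1]*s); print(n,hsv[u[1],u[0]])
m,c,st,ce=blob((S<40)&(V>150),np.array([553,283])*s); print("sheet",rect(a,c,.003),st)
m,c,st,ce=blob((V<115)&(S>95)&(H<20),np.array([392,298])*s); print("handle",rect(a,c,.017),st)
print(plane(a,c,.017).round(4)[::6].tolist())
m,c,st,ce=blob((V<125)&(S<90),np.array([336,298])*s); print("tray",rect(a,c,.042),st)
crop=im[140:240,160:280]; cv2.imwrite("pics/crop.png",cv2.resize(crop[:,:,::-1],(720,600),interpolation=cv2.INTER_NEAREST))
E
```

```text
origin [0.3393279  0.0972273  1.22609767]
handle [ 12 181  89]
wood [ 19 135 206]
sheet [ 75   5 219]
lens [ 96   9 145]
book [120   5 108]
traywall [17 35 51]
sheet ((555.9349975585938, -253.68482971191406), (198.74415588378906, 200.43136596679688), 11.279568672180176) [ 320  148   68   66 3250]
handle ((499.6675109863281, 100.89212799072266), (188.13941955566406, 91.95057678222656), 1.2460042238235474) [237 167  28  56 491]
[[0.5929, 0.142, 0.017], [0.5719, 0.1416, 0.017], [0.5511, 0.1412, 0.017], [0.5303, 0.1441, 0.017], [0.5096, 0.1471, 0.017], [0.4925, 0.1433, 0.017], [0.4721, 0.1395, 0.017], [0.4518, 0.1391, 0.017], [0.4316, 0.1387, 0.017], [0.4114, 0.1383, 0.017], [0.4181, 0.1384, 0.017], [0.435, 0.132, 0.017], [0.4421, 0.1119, 0.017], [0.442, 0.1153, 0.017], [0.4417, 0.1355, 0.017], [0.4519, 0.129, 0.017], [0.4523, 0.1088, 0.017], [0.4692, 0.1057, 0.017], [0.4793, 0.116, 0.017], [0.4824, 0.1363, 0.017], [0.4894, 0.1229, 0.017], [0.4931, 0.1027, 0.017], [0.4935, 0.0823, 0.017], [0.4938, 0.062, 0.017], [0.5006, 0.062, 0.017], [0.5074, 0.0655, 0.017], [0.5247, 0.0589, 0.017], [0.5314, 0.0692, 0.017], [0.5311, 0.0896, 0.017], [0.5308, 0.1101, 0.017], [0.5305, 0.1305, 0.017], [0.5441, 0.141, 0.017], [0.5649, 0.1415, 0.017], [0.5722, 0.1211, 0.017], [0.572, 0.1348, 0.017], [0.586, 0.135, 0.017]]
tray ((511.5665283203125, 219.970458984375), (218.70204162597656, 159.8322296142578), 0.837171733379364) [ 190  157   50   66 2956]
```

View pics/crop.png

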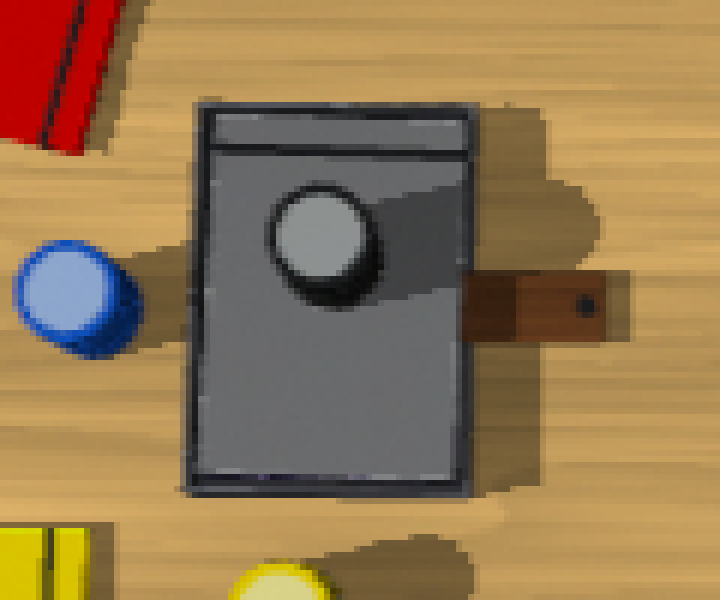

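The crop confirms the black lens on the grey notebook, with the handle at crop (465–605, 270–342), its end to the right. Now the lens, the bystanders and the first waypoints.

```bash
cat >> m.py <<'E'
def goal(p,yaw):   # pose with tool down, tool y at world angle yaw (deg)
    t=np.radians(yaw); y=np.array([np.cos(t),np.sin(t),0]); z=np.array([0,0,-1.])
    return np.array(p,float),np.c_[np.cross(y,z),y,z]
def delta(p,yaw,base=None):
    s=readout.read_state(); b=(s["ee_pos"],R.from_quat(s["eef_rot"]).as_matrix()) if base is None else goal(*base)
    P,M=goal(p,yaw); d=np.r_[R.from_matrix(b[1].T@M).as_rotvec(),b[1].T@(P-b[0])]
    print(p,yaw,"->",d.round(4).tolist())
E
python3 - <<'E'
from m import *
a=shot("top"); b=shot("side"); s=.64
def tri(ua,ub):
    d1=rays(a,[ua])[0]; d2=rays(b,[ub])[0]
    A=np.c_[d1,-d2]; t=np.linalg.lstsq(A,b["origin"]-a["origin"],rcond=None)[0]
    p=a["origin"]+t[0]*d1; q=b["origin"]+t[1]*d2; return ((p+q)/2).round(4),round(np.linalg.norm(p-q)*1e3,1)
for c,near,n in ((a,(334,281),"top"),(b,(398,226),"side")):
    im=c["img"]; h=cv2.cvtColor(im,cv2.COLOR_RGB2HSV); near=np.array(near)*s; u=near.astype(int)
    print(n,h[u[1],u[0]])
    v=int(h[u[1],u[0],2]); m,cn,st,ce=blob(abs(h[:,:,2].astype(int)-v)<18,near); print(st,ce,plane(c,[ce],.131))
    if n=="top": ca=ce
    else: print("lens top",tri(ca,ce))
print("blue,yellow",plane(a,[(270*s,295*s),(323*s,378*s)],.08).round(3).tolist())
print("pot,tripod,phone",plane(a,[(545*s,193*s),(348*s,190*s),(436*s,187*s)],.0).round(3).tolist())
delta([.52,-.25,.25],-25); delta([.512,.09,.15],.8)
E
```

```text
top [ 83   7 145]
[207 173  13  13 136] [212.82352941 178.89705882] [[0.53012112 0.21789068 0.131     ]]
side [ 90   2 117]
[247 139  16  11 141] [254.16312057 143.62411348] [[0.53042487 0.21839811 0.131     ]]
lens top (array([0.5302, 0.2179, 0.1315]), np.float64(0.3))
blue,yellow [[0.505, 0.351, 0.08], [0.337, 0.236, 0.08]]
pot,tripod,phone [[0.761, -0.245, 0.0], [0.76, 0.204, 0.0], [0.771, 0.004, 0.0]]
[0.52, -0.25, 0.25] -25 -> [-0.0006, -0.0002, -0.7226, 0.3765, -0.1876, -0.0057]
[0.512, 0.09, 0.15] 0.8 -> [-0.0006, -0.0003, -1.1729, 0.5052, -0.5023, 0.0945]
```

Request:
{"op": "step_arm", "data": {
  "deltas": [
    [[0,0,-0.72,0.376,-0.188,0,100],[0,0,-0.72,0.376,-0.188,0,100],[0,0,-0.72,0.376,-0.188,0,100],[0,0,-0.72,0.376,-0.188,0,100],[0,0,-0.72,0.376,-0.188,0,100],[0,0,-0.72,0.376,-0.188,0,100],[0,0,-0.72,0.376,-0.188,0,100],[0,0,-1.173,0.505,-0.502,0.0945,100],[0,0,-1.173,0.505,-0.502,0.0945,100],[0,0,-1.173,0.505,-0.502,0.0945,100],[0,0,-1.173,0.505,-0.502,0.0945,100],[0,0,-1.173,0.505,-0.502,0.0945,100],[0,0,-1.173,0.505,-0.502,0.0945,100],[0,0,-1.173,0.505,-0.502,0.0945,100],[0,0,-1.173,0.505,-0.502,0.0945,100],[0,0,-1.173,0.505,-0.502,0.0945,100]]
  ],
  "squeeze": 55
}}

```text
time: 2.25
ee_pos: [0.5124, 0.0879, 0.1503]
eef_rot: [0.703, 0.711, -0.0, 0.0]
ft_force: [-0.2, 0.6, -0.5]
width: 0.0871
grip_force: 0.0
```

```bash
python3 - <<'E'
from m import *
c=shot("wrist"); print(c["origin"],c["rotation"].round(2).tolist())
cv2.imwrite("pics/w1.png",cv2.resize(c["img"][:,:,::-1],(800,600))); 
print(proj(c,[[.512,.065,.017],[.512,.14,.017],[.53,.218,.131]])*800/512)
E
```

```text
[0.51137015 0.15559022 0.2896378 ] [[1.0, -0.01, -0.0], [0.01, 0.97, 0.25], [0.0, -0.25, 0.97]]
[[401.09798865 334.11840954]
 [402.5079137  214.78973297]
 [463.81015499 -16.68590658]]
```

View pics/w1.png

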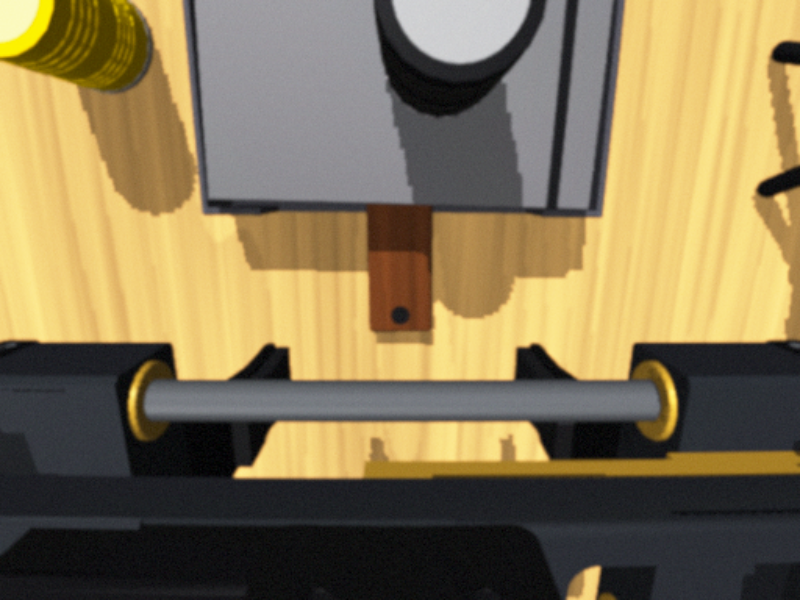

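The handle end is at (400,330) with sides at 368–432, and the tray's front edge runs from (203,211) to (603,214). I'll compute its end, axis and yaw.

```bash
python3 - <<'E'
from m import *
c=shot("wrist"); k=.64
P=plane(c,np.array([[368,329],[432,330],[368,225],[432,225]])*k,.017); print("handle",P.round(4).tolist())
print("tray front", plane(c,np.array([[203,211],[603,214]])*k,.042).round(4).tolist())
h=cv2.cvtColor(c["img"],cv2.COLOR_RGB2HSV)
m,cn,st,ce=blob((h[:,:,1]>150)&(h[:,:,2]<150)&(h[:,:,0]<15),np.array([400,270])*k); print(rect(c,cn,.017),st)
delta([.5125,.093,.1],.8);delta([.5125,.093,.025],.8)
E
```

```text
handle [[0.4908, 0.0684, 0.017], [0.5316, 0.0682, 0.017], [0.4913, 0.1339, 0.017], [0.5298, 0.1343, 0.017]]
tray front [[0.4033, 0.1426, 0.042], [0.6213, 0.1436, 0.042]]
((510.4110107421875, 106.64313507080078), (39.453277587890625, 77.03240203857422), 0.6684517860412598) [ 235  132   42   80 3054]
[0.5125, 0.093, 0.1] 0.8 -> [0.0005, 0.0004, -0.0019, 0.0048, 0.0002, 0.0503]
[0.5125, 0.093, 0.025] 0.8 -> [0.0005, 0.0004, -0.0019, 0.0048, 0.0001, 0.1253]
```

Request:
{"op": "step_arm", "data": {
  "deltas": [
    [[0,0,0,0.012,-0.0015,0.05,100],[0,0,0,0.012,-0.0015,0.09,100],[0,0,0,0.012,-0.0015,0.115,100],[0,0,0,0.012,-0.0015,0.125,100],[0,0,0,0.012,-0.0015,0.125,100],[0,0,0,0.012,-0.0015,0.125,30],[0,0,0,0.012,-0.0015,0.125,30],[0,0,0,0.012,-0.0015,0.125,30],[0,0,0,0.012,-0.0015,0.125,30],[0,0,0,0.012,-0.0015,0.125,30],[0,0,0,0.012,-0.0015,0.125,30]]
  ],
  "squeeze": 55
}}

```text
time: 3.72
ee_pos: [0.5105, 0.1013, 0.0251]
eef_rot: [0.702, 0.712, 0.0, 0.0]
ft_force: [0.1, -0.6, 0.9]
width: 0.0396
grip_force: 55.0
```

Request:
{"op": "step_arm", "data": {
  "deltas": [
    [[0,0,0,-0.004,0,0,30],[0,0,0,-0.008,0,0,30],[0,0,0,-0.012,0,0,30],[0,0,0,-0.016,0,0,30],[0,0,0,-0.02,0,0,30],[0,0,0,-0.024,0,0,30],[0,0,0,-0.028,0,0,30],[0,0,0,-0.032,0,0,30],[0,0,0,-0.036,0,0,30],[0,0,0,-0.04,0,0,30],[0,0,0,-0.044,0,0,30],[0,0,0,-0.048,0,0,30],[0,0,0,-0.052,0,0,30],[0,0,0,-0.056,0,0,30],[0,0,0,-0.06,0,0,30],[0,0,0,-0.064,0,0,30],[0,0,0,-0.068,0,0,30],[0,0,0,-0.072,0,0,30],[0,0,0,-0.076,0,0,30],[0,0,0,-0.08,0,0,30]]
  ]
}}

```text
time: 6.22
ee_pos: [0.5115, 0.0215, 0.0251]
eef_rot: [0.702, 0.712, 0.0, -0.0]
ft_force: [-0.3, 2.9, -0.3]
width: 0.0394
grip_force: 55.0
```

```bash
python3 - <<'E'
from m import *
a=shot("top"); b=shot("side")
A=a["img"][130:258,170:298]; B=b["img"][110:238,200:328]
cv2.imwrite("pics/p1.png",cv2.resize(np.hstack([A,B])[:,:,::-1],(800,400)))
E
```

```text
(no output)
```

View pics/p1.png

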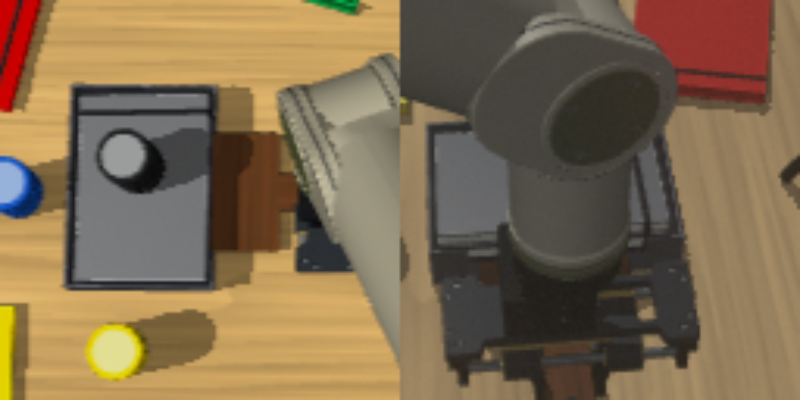

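The blade is about half out (left panel, x 215–290), and the lens still stands on the grey notebook at (128,157). I'll keep drawing.

Request:
{"op": "step_arm", "data": {
  "deltas": [
    [[0,0,0,-0.004,0,0,30],[0,0,0,-0.008,0,0,30],[0,0,0,-0.012,0,0,30],[0,0,0,-0.016,0,0,30],[0,0,0,-0.02,0,0,30],[0,0,0,-0.024,0,0,30],[0,0,0,-0.028,0,0,30],[0,0,0,-0.032,0,0,30],[0,0,0,-0.036,0,0,30],[0,0,0,-0.04,0,0,30],[0,0,0,-0.044,0,0,30],[0,0,0,-0.048,0,0,30],[0,0,0,-0.052,0,0,30],[0,0,0,-0.056,0,0,30],[0,0,0,-0.06,0,0,30],[0,0,0,-0.065,0,0,30],[0,0,0,-0.071,0,0,30],[0,0,0,-0.078,0,0,30],[0,0,0,-0.086,0,0,30],[0,0,0,-0.095,0,0,30]]
  ]
}}

```text
time: 8.82
ee_pos: [0.5128, -0.0742, 0.025]
eef_rot: [0.702, 0.712, -0.0, 0.0]
ft_force: [1.0, -0.2, -0.2]
width: 0.0394
grip_force: 55.0
```

Request:
{"op": "step_arm", "data": {
  "deltas": [
    [[0,0,0,-0.01,0,-0.005,30],[0,0,0,-0.02,0,-0.015,30],[0,0,0,-0.03,0,-0.03,30],[0,0,0,-0.03,0,-0.04,30],[0,0,0,-0.03,0,-0.04,30],[0,0,0,-0.03,0,-0.04,30]]
  ]
}}

```text
time: 9.57
ee_pos: [0.5131, -0.1031, 0.0649]
eef_rot: [0.702, 0.712, -0.0, -0.0]
ft_force: [-0.6, 0.2, -1.1]
width: 0.0393
grip_force: 55.0
```

```bash
python3 - <<'E'
from m import *
a=shot("top"); w=shot("wrist")
A=a["img"][130:322,170:426]
cv2.imwrite("pics/p2.png",np.hstack([cv2.resize(A,(400,300)),cv2.resize(w["img"],(400,300))])[:,:,::-1])
h=cv2.cvtColor(a["img"],cv2.COLOR_RGB2HSV); v=h[:,:,2].astype(int)
m,cn,st,ce=blob(abs(v-145)<18,(213,179)); print(st,plane(a,[ce],.119))
s=readout.read_state(); print(s["ee_pos"],s["ft_force"])
g=s["ee_pos"]; 
for z in (.0,.02,.04): print(z, (proj(w,[[g[0]-.065,g[1]+.11+.057,g[2]-.014-z+.006],[g[0]+.065,g[1]+.11+.057,g[2]-.014-z+.006]])*400/512+[400,0]).round(0).tolist())
E
```

```text
[206 174  14  13 141] [[0.52937122 0.22031923 0.119     ]]
[ 0.51294495 -0.10319742  0.06463839] [-0.79649195  0.17478686 -1.0602009 ]
0.0 [[487.0, -93.0], [724.0, -89.0]]
0.02 [[502.0, -68.0], [708.0, -65.0]]
0.04 [[514.0, -49.0], [695.0, -46.0]]
```

View pics/p2.png

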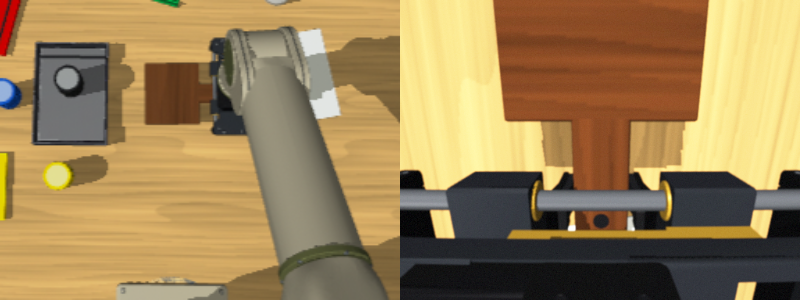

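The board is out and held. The lens stands at left (68,78), on the notebooks, and measures (0.529,0.220), so it has moved about 2 mm. I'll check the droop and pose of the board in hand and then work out the placing.

```bash
python3 - <<'E'
from m import *
w=shot("wrist"); a=shot("top"); g=readout.read_state()["ee_pos"]
h=cv2.cvtColor(w["img"],cv2.COLOR_RGB2HSV); 
m,cn,st,ce=blob((h[:,:,1]>140)&(h[:,:,2]<170)&(h[:,:,0]<15),(256,70)); print(st)
# blade side edges by row
for row in (5,40,80,120,140): 
    x=np.where(m[row])[0]; print(row,x.min(),x.max())
t=np.radians(.8); 
def loc(x,y,z): return g+[x*np.cos(t)-y*np.sin(t),x*np.sin(t)+y*np.cos(t),z]
print("pred near corners",proj(w,[loc(-.065,.0517,-.008),loc(.065,.0517,-.008),loc(-.065,.12,-.008),loc(.065,.12,-.008)]).round(1).tolist())
ht=cv2.cvtColor(a["img"],cv2.COLOR_RGB2HSV)
m,cn,st,ce=blob((ht[:,:,1]>150)&(ht[:,:,2]<130)&(ht[:,:,0]<15),(280,190))
print(st,rect(a,cn,g[2]-.008),g)
# tray after
m,cn,st,ce=blob((ht[:,:,2]<125)&(ht[:,:,1]<90),(215,190)); print("tray",rect(a,cn,.042))
E
```

```text
[  120     0   275   243 46751]
5 120 393
40 123 390
80 128 386
120 132 383
140 134 381
pred near corners [[131.4, 152.8], [384.3, 153.0], [116.7, 4.1], [399.4, 4.2]]
[ 263  171   43   38 1397] ((511.9004821777344, -9.188552856445312), (123.1498794555664, 139.10353088378906), 0.864058792591095) [ 0.51300923 -0.10329097  0.06467754]
tray ((511.5666809082031, 219.95968627929688), (218.70204162597656, 159.85374450683594), 0.837171733379364)
```

```bash
python3 - <<'E'
from m import *
delta([.5773,-.3606,.065],11.3);delta([.5773,-.3606,.0265],11.3)
E
```

```text
[0.5773, -0.3606, 0.065] 11.3 -> [-0.0006, -0.0003, -0.1828, -0.2582, 0.0606, -0.0004]
[0.5773, -0.3606, 0.0265] 11.3 -> [-0.0006, -0.0003, -0.1828, -0.2582, 0.0606, 0.0381]
```

Request:
{"op": "step_arm", "data": {
  "deltas": [
    [[0,0,-0.03,-0.03,0.008,0,30],[0,0,-0.06,-0.065,0.017,0,30],[0,0,-0.09,-0.1,0.025,0,30],[0,0,-0.12,-0.135,0.033,0,30],[0,0,-0.15,-0.17,0.041,0,30],[0,0,-0.183,-0.205,0.05,0,30],[0,0,-0.183,-0.235,0.056,0,30],[0,0,-0.183,-0.25,0.059,0,30],[0,0,-0.183,-0.258,0.061,0,30],[0,0,-0.183,-0.258,0.061,0,30],[0,0,-0.183,-0.258,0.061,0.01,30],[0,0,-0.183,-0.258,0.061,0.02,30],[0,0,-0.183,-0.258,0.061,0.02,30],[0,0,-0.183,-0.258,0.061,0.02,30]]
  ]
}}

```text
time: 11.52
ee_pos: [0.5779, -0.3606, 0.0451]
eef_rot: [0.634, 0.773, 0.0, 0.0]
ft_force: [-0.3, -0.1, -0.2]
width: 0.0394
grip_force: 55.0
```

```bash
python3 - <<'E'
from m import *
a=shot("top"); b=shot("side"); w=shot("wrist"); g=readout.read_state()["ee_pos"]
A=a["img"][130:258,290:418]; B=b["img"][256:384,200:370]
cv2.imwrite("pics/p3.png",np.hstack([cv2.resize(A,(300,300)),cv2.resize(w["img"],(400,300))])[:,:,::-1])
delta([.5773,-.3606,.0265],11.3)
E
```

```text
[0.5773, -0.3606, 0.0265] 11.3 -> [0.0005, 0.0005, -0.0003, 0.0004, -0.0007, 0.019]
```

View pics/p3.png

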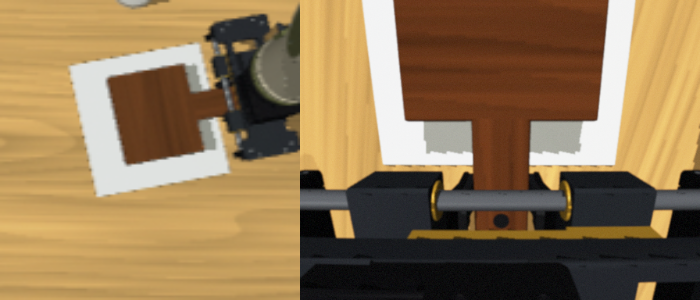

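The blade sits centred and square over the sheet in both panels, so I'll lower and release it.

Request:
{"op": "step_arm", "data": {
  "deltas": [
    [[0,0,0,0,0,0.006,30],[0,0,0,0,0,0.012,30],[0,0,0,0,0,0.016,30],[0,0,0,0,0,0.0185,30],[0,0,0,0,0,0.0185,30],[0,0,0,0,0,0.0185,30],[0,0,0,0,0,0.0185,60],[0,0,0,0,0,0.0185,80],[0,0,0,0,0,0.0185,90],[0,0,0,0,0,0.0185,90]]
  ]
}}

```text
time: 12.92
ee_pos: [0.5779, -0.3607, 0.0266]
eef_rot: [0.634, 0.773, -0.0, 0.0]
ft_force: [-0.0, -0.4, 0.7]
width: 0.0713
grip_force: 0.0
```

Request:
{"op": "step_arm", "data": {
  "deltas": [
    [[0,0,0,0,0,-0.02,90],[0,0,0,0,0,-0.07,90],[0,0,0,0,0,-0.13,100],[0,0,0,0,0,-0.18,100],[0,0,0,0.06,0,-0.18,100],[0,0,0,0.12,0,-0.18,100],[0,0,0,0.18,0,-0.18,100],[0,0,0,0.24,0,-0.18,100],[0,0,0,0.27,0,-0.18,100],[0,0,0,0.27,0,-0.18,100],[0,0,0,0.27,0,-0.18,100]]
  ]
}}

```text
time: 14.3
ee_pos: [0.5252, -0.0968, 0.2075]
eef_rot: [0.634, 0.773, -0.0, 0.001]
ft_force: [-0.8, -0.8, -0.0]
width: 0.0869
grip_force: 0.0
```

```bash
python3 - <<'E'
from m import *
a=shot("top"); b=shot("side")
A=a["img"][110:302,160:416]; B=b["img"]
cv2.imwrite("pics/p4.png",np.hstack([cv2.resize(A,(400,300)),cv2.resize(B,(400,300))])[:,:,::-1])
for c,n in ((a,(365,190)),(b,(285,335))):
    ht=cv2.cvtColor(c["img"],cv2.COLOR_RGB2HSV)
    bm=((ht[:,:,1]>140)&(ht[:,:,2]<130)&(ht[:,:,0]<15)).astype(np.uint8)
    bm=cv2.morphologyEx(bm,cv2.MORPH_OPEN,np.ones((19,19),np.uint8))
    m,cn,st,ce=blob(bm,n); print("blade",st,rect(c,cn,.015),plane(c,[ce],.015))
    sm=(ht[:,:,1]<40)&(ht[:,:,2]>130)
    m,cn,st,ce=blob(sm,n); print("sheet",st,rect(c,cn,.003))
E
```

```text
Traceback (most recent call last):
  File "m.py", line 5, in blob
    i=min(ok,key=lambda i:np.hypot(*(ce[i]-near))); m=(l==i).astype(np.uint8)
ValueError: min() iterable argument is empty
```

View pics/p4.png

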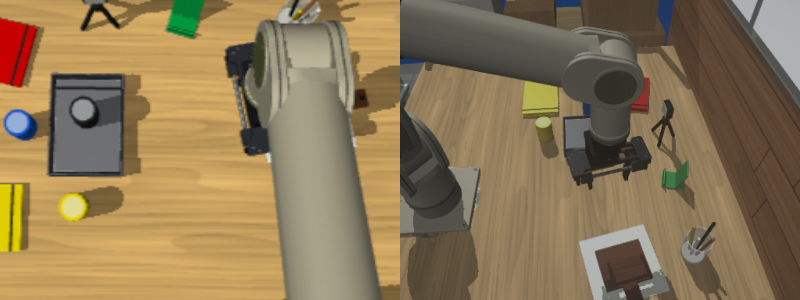

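The board lies on the sheet, seen in the side panel at (625,260), though the arm hides it from above. The lens is upright at (84,110). I'll hover over the lens, which clears the top view of the sheet.

```bash
python3 - <<'E'
from m import *
delta([.5294,.2203,.2075],11.3)
E
```

```text
[0.5294, 0.2203, 0.2075] 11.3 -> [0.0003, 0.0005, -0.002, 0.3107, 0.0658, -0.0007]
```

Request:
{"op": "step_arm", "data": {
  "deltas": [
    [[0,0,0,0.06,0.013,0,100],[0,0,0,0.12,0.025,0,100],[0,0,0,0.18,0.038,0,100],[0,0,0,0.24,0.051,0,100],[0,0,0,0.29,0.062,0,100],[0,0,0,0.311,0.066,0,100],[0,0,0,0.311,0.066,0,100],[0,0,0,0.311,0.066,0,100]]
  ]
}}

```text
time: 15.4
ee_pos: [0.5295, 0.2202, 0.2063]
eef_rot: [0.635, 0.773, -0.0, 0.0]
ft_force: [-0.4, -0.0, 0.2]
width: 0.0868
grip_force: 0.0
```

```bash
python3 - <<'E'
from m import *
a=shot("top"); w=shot("wrist")
cv2.imwrite("pics/p5.png",np.hstack([cv2.resize(a["img"][120:248,290:418],(300,300)),cv2.resize(w["img"],(400,300))])[:,:,::-1])
for c,n in ((a,(355,182)),):
    ht=cv2.cvtColor(c["img"],cv2.COLOR_RGB2HSV); print(ht[182,355])
    bm=((ht[:,:,1]>120)&(ht[:,:,2]<150)&(ht[:,:,0]<18)).astype(np.uint8)
    m,cn,st,ce=blob(bm,n); print(st,rect(c,cn,.015)); 
    m2=cv2.morphologyEx(m,cv2.MORPH_OPEN,np.ones((15,15),np.uint8)); cn=max(cv2.findContours(m2,0,1)[0],key=len)[:,0]
    print("blade",m2.sum(),rect(c,cn,.015))
    # union of sheet & board
    sm=((ht[:,:,1]<40)&(ht[:,:,2]>130)); m,cn,st,ce=blob(sm,n); print("sheet",st,rect(c,cn,.003))
print("lens top pred",(proj(w,[[.5294,.2203,.119]])*400/512+[300,0]))
delta([.5294,.2203,.09],11.3)
E
```

```text
[ 12 180  92]
[ 335  159   61   42 1477] ((565.4180908203125, -295.93048095703125), (128.01979064941406, 198.02554321289062), 11.212634086608887)
blade 1138 ((558.2462158203125, -255.60333251953125), (125.48888397216797, 115.29768371582031), 0.8842290043830872)
sheet [ 320  149   68   65 1802] ((555.4837646484375, -252.8193359375), (198.10147094726562, 198.62855529785156), 11.310559272766113)
lens top pred [[501.21526043 159.9055588 ]]
[0.5294, 0.2203, 0.09] 11.3 -> [-0.0001, 0.0008, -0.0028, 0.0003, -0.0, 0.1165]
```

View pics/p5.png

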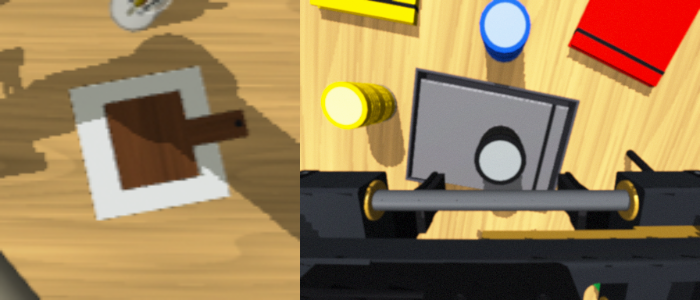

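The lens top is seen at (500,160), as predicted, and the board is centred and square with its blade at (0.557,-0.2545). Now to grip the lens and lift it.

Request:
{"op": "step_arm", "data": {
  "deltas": [
    [[0,0,0,0,0,0.04,100],[0,0,0,0,0,0.08,100],[0,0,0,0,0,0.106,100],[0,0,0,0,0,0.116,100],[0,0,0,0,0,0.116,100],[0,0,0,0,0,0.116,50],[0,0,0,0,0,0.116,50],[0,0,0,0,0,0.116,50],[0,0,0,0,0,0.116,50],[0,0,0,0,0,0.116,50],[0,0,0,0,0,0.116,50]]
  ],
  "squeeze": 30
}}

```text
time: 16.88
ee_pos: [0.5289, 0.222, 0.0907]
eef_rot: [0.634, 0.773, 0.0, 0.0]
ft_force: [-1.7, -1.1, 4.0]
width: 0.0556
grip_force: 30.0
```

Request:
{"op": "step_arm", "data": {
  "deltas": [
    [[0,0,0,0,0,-0.01,50],[0,0,0,0,0,-0.03,50],[0,0,0,0,0,-0.055,50],[0,0,0,0,0,-0.075,50],[0,0,0,0,0,-0.08,50],[0,0,0,0,0,-0.08,50]]
  ]
}}

```text
time: 17.62
ee_pos: [0.5289, 0.2218, 0.1705]
eef_rot: [0.634, 0.773, -0.0, 0.0]
ft_force: [-0.1, 0.0, -2.0]
width: 0.0553
grip_force: 30.0
```

```bash
python3 - <<'E'
from m import *
print(readout.read_state()["width"]); delta([.557,-.254,.17],11.3); delta([.557,-.254,.067],11.3)
E
```

```text
0.05527411415368678
[0.557, -0.254, 0.17] 11.3 -> [0.0002, 0.0003, -0.0004, -0.4721, -0.0655, 0.0007]
[0.557, -0.254, 0.067] 11.3 -> [0.0002, 0.0003, -0.0004, -0.4721, -0.0655, 0.1037]
```

Request:
{"op": "step_arm", "data": {
  "deltas": [
    [[0,0,0,-0.015,-0.002,0,50],[0,0,0,-0.045,-0.006,0,50],[0,0,0,-0.085,-0.012,0,50],[0,0,0,-0.13,-0.018,0,50],[0,0,0,-0.175,-0.024,0,50],[0,0,0,-0.22,-0.031,0,50],[0,0,0,-0.265,-0.037,0,50],[0,0,0,-0.31,-0.043,0,50],[0,0,0,-0.355,-0.049,0,50],[0,0,0,-0.4,-0.055,0,50],[0,0,0,-0.435,-0.06,0,50],[0,0,0,-0.46,-0.064,0,50],[0,0,0,-0.472,-0.0655,0,50],[0,0,0,-0.472,-0.0655,0.02,50],[0,0,0,-0.472,-0.0655,0.05,50],[0,0,0,-0.472,-0.0655,0.075,50],[0,0,0,-0.472,-0.0655,0.085,50],[0,0,0,-0.472,-0.0655,0.085,50]]
  ]
}}

```text
time: 19.88
ee_pos: [0.5568, -0.2525, 0.0848]
eef_rot: [0.634, 0.774, 0.0, -0.001]
ft_force: [-0.1, -0.1, -1.2]
width: 0.0554
grip_force: 30.0
```

```bash
python3 - <<'E'
from m import *
w=shot("wrist"); b=shot("side")
cv2.imwrite("pics/p6.png",np.hstack([cv2.resize(b["img"][230:384,200:405],(400,300)),cv2.resize(w["img"],(400,300))])[:,:,::-1])
delta([.557,-.254,.067],11.3)
E
```

```text
[0.557, -0.254, 0.067] 11.3 -> [0.0011, 0.0006, 0.0004, -0.0005, -0.0007, 0.0194]
```

View pics/p6.png

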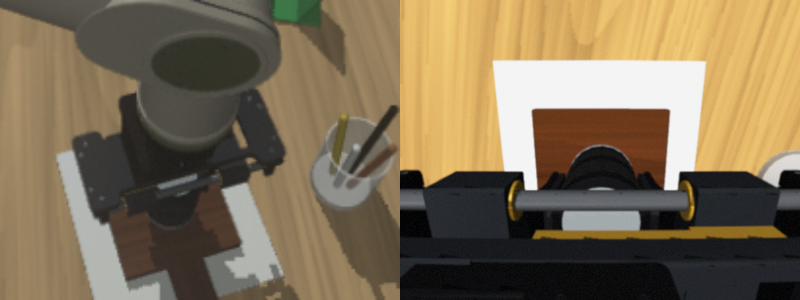

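The lens is upright over the middle of the blade (right panel (600,160)). I'll lower it gently.

Request:
{"op": "step_arm", "data": {
  "deltas": [
    [[0,0,0,0,0,0.006,50],[0,0,0,0,0,0.011,50],[0,0,0,0,0,0.015,50],[0,0,0,0,0,0.017,50],[0,0,0,0,0,0.018,50],[0,0,0,0,0,0.0185,50],[0,0,0,0,0,0.0185,50]]
  ]
}}

```text
time: 20.85
ee_pos: [0.557, -0.2538, 0.0671]
eef_rot: [0.634, 0.773, -0.0, 0.0]
ft_force: [0.5, -0.3, -3.1]
width: 0.0556
grip_force: 30.0
```

Request:
{"op": "step_arm", "data": {
  "deltas": [
    [[0,0,0,0,0,0.0007,50],[0,0,0,0,0,0.0014,50],[0,0,0,0,0,0.0014,50],[0,0,0,0,0,0.0014,50]]
  ]
}}

```text
time: 21.35
ee_pos: [0.5572, -0.2538, 0.0667]
eef_rot: [0.634, 0.773, -0.0, 0.0]
ft_force: [-3.5, 1.4, 9.4]
width: 0.0555
grip_force: 30.0
```

Contact is made, with about 10 N upward, so I'll release, back off and clear.

Request:
{"op": "step_arm", "data": {
  "deltas": [
    [[0,0,0,0,0,-0.0008,50],[0,0,0,0,0,-0.0008,65],[0,0,0,0,0,-0.0008,80],[0,0,0,0,0,-0.0008,100],[0,0,0,0,0,-0.0008,100],[0,0,0,0,0,-0.0008,100],[0,0,0,0,0,-0.02,100],[0,0,0,0,0,-0.06,100],[0,0,0,0,0,-0.11,100],[0,0,0,0,0,-0.16,100],[0,0,0,0.06,0,-0.16,100],[0,0,0,0.12,0,-0.16,100],[0,0,0,0.18,0,-0.16,100],[0,0,0,0.24,0,-0.16,100],[0,0,0,0.3,0,-0.16,100],[0,0,0,0.34,0,-0.16,100],[0,0,0,0.34,0,-0.16,100],[0,0,0,0.34,0,-0.16,100]]
  ]
}}

```text
time: 23.6
ee_pos: [0.4907, 0.079, 0.2264]
eef_rot: [0.634, 0.773, 0.0, 0.001]
ft_force: [0.0, -0.6, 0.3]
width: 0.087
grip_force: 0.0
```

```bash
python3 - <<'E'
from m import *
a=shot("top"); b=shot("side")
cv2.imwrite("pics/p7.png",np.hstack([cv2.resize(a["img"][110:302,160:416],(400,300)),cv2.resize(b["img"],(400,300))])[:,:,::-1])
for c,z in ((a,.095),(b,.095)):
    h=cv2.cvtColor(c["img"],cv2.COLOR_RGB2HSV); u=proj(c,[[.557,-.254,z]])[0]; i=u.astype(int); print(u,h[i[1],i[0]])
    m,cn,st,ce=blob((abs(h[:,:,2].astype(int)-int(h[i[1],i[0],2]))<18)&(h[:,:,1]<60),u); print(st,plane(c,[ce],z))
E
```

```text
[361.29486662 174.9060773 ] [ 81  12 149]
[356 169  12  12 120] [[ 0.55826981 -0.25553315  0.095     ]]
[287.62345389 322.34142706] [ 90  15 116]
[278 313  22  21 362] [[ 0.55867459 -0.25587268  0.095     ]]
```

View pics/p7.png

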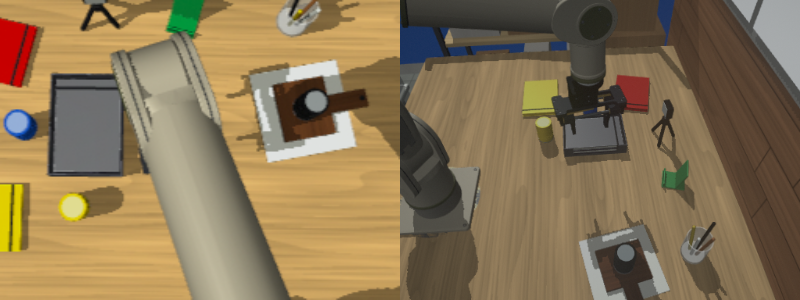

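The lens stands upright at (0.558,-0.256), about 2 mm from the blade's centre: (316,102) in the left panel and (625,252) in the right. The notebooks lie in the tray and nothing else has moved, so I'll hand in.

```bash
python3 -c "
from bench import r
print(r.close_job())"
```

```text
the job is handed in; nothing more can be done
None
```

I handed the job in: the board lies centred and square on the sheet, the lens stands upright about 2 mm from the middle of its blade, and the notebooks are still in the tray; the hand-in returned no verdict.

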